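# Feed a walnut blank through the flap of the catch chute

## Robot

A 7-joint arm with a two-finger parallel gripper is mounted at the origin on the work surface. World frame = base frame: x ahead of the robot, y to its left, z up, the work surface at z = 0. Lengths are in m, angles in rad, forces in N, time in s.
With the tool pointing down it reaches from about 0.425 to 0.975 m from the base axis. Payload 16.7 kg.
Tool frame: the origin (TCP) lies between the finger pads; the fingertips stand 8 mm ahead of it and the grasp point (between the pads) lies 11 mm behind it; z points along the fingers, y is the direction in which the jaws open and shut (so a half turn about z gives the same grasp; the last joint's range is limited). The gripper opens to 85 mm and grips with 20 to 120 N. Pads are 22 mm wide; open, the fingers measure 114 mm over their backs; the gripper's body (76 mm by 85 mm) begins 54 mm behind the grasp point. The pads swing forward as they close: fully open they stand 13 mm farther back than shut.
Start: joints at [1.179, 0.426, 0.074, 1.606, -0.034, 1.111, -0.067], TCP at [0.162, -0.655, 0.239] pointing down, gripper open.
Joint ranges: [-2.85, 2.85], [-0.5, 2.14], [-1.23, 1.37], [0.21, 2.46], [-1.02, 4.16], [0.16, 2.05], [-2.73, 2.73]. Speed limits (rad/s): [1.89, 1.89, 2.39, 2.39, 3.01, 3.01, 3.01].

## Interface

Orientations are given as a unit quaternion [x, y, z, w].
In Python, from cell import manip gives the robot as it stands. The module is installed in compiled form; this text tells all that it offers.
- The arm moves only by the tool step_arm, never from a script. Its arguments are lists of equal length, an entry for each row: "dp": the shift along the world's x, y, z in mm, a list of three; "rot": the turn, a rotation vector about the world's x, y, z in rad, a list of three; "gripper": the opening, from 0 (shut) to 1 (fully open). In form: {"dp": [[dx, dy, dz], ...], "rot": [[ax, ay, az], ...], "gripper": [gripper, ...]}. A call has 1 to 5 rows; each row shifts and turns the commanded pose from where the row before left it; what a row does not reach is not made up. A row lasts 1/10 s, in which the tool goes at most 50 mm and 8.59 degrees, less where a joint would pass 70% of its speed; a pose out of reach is approached as far as the arm can. A call with a gripper value outside its range is refused whole. The fingers move at their own pace and stop on an object; "newtons" is the grip in N (left out, the last holds). Time passes only in rows, so rows that do not move let the fingers close. It gives the time, the measured TCP pose, the force and the opening at its end, in the units of the state.
- manip.get_state(): the state, without advancing time (a new reading comes with each control period).
- manip.get_image(name): name is "scene" or "top" or "wrist"; returns the picture (420x560x3 uint8, red, green, blue); there is no depth.
- manip.get_calibration(name): a dict with "vertical_fov" (degrees; the focal length in pixels is half the picture's height over the tangent of half this angle, whatever the lens; pixels are square), "cx", "cy" (the principal point, pixels), "xyz" and "attitude" of the camera in the world. Camera axes: x right, y up, looking along -z (the intrinsics and any distortion apply to the point x, -y, -z); pixel columns grow to the right and rows downward; lengths in m; the calibration is good to about 2 mm. The wrist camera is an equidistant fisheye: a pixel r from the principal point sees the ray r / f radians off the axis. A picture is of the moment at which its call begins: read the wrist's pose just before it. get_calibration takes no time and is no camera call; for the wrist camera it gives the pose at the moment of the call.
- manip.finish_job(): hands the job in, once; it reports no verdict.
The state is a dict: "clock": time; "joints": joint angles; "qd": joint speeds; "effort": joint torques, N m; "eef_pos": TCP position; "tcp_rot": TCP orientation; "contact_force": force on the tool from outside, world axes, zero at the start; "ft_torque": the same for the moment, N m; "width": finger opening in m.
Only numpy, scipy, OpenCV 4.12 (cv2) and the standard library are available. Lean on these libraries where they do the work, as an engineer would, in place of code of your own. Each camera call takes 0.05 s, during which the arm holds its last target.

## Task

With the fingertips, push the dark walnut block along its lane on the feed board, through the hanging orange flap, until it drops off the ledge behind the flap down into the catch tray; then draw the hand back out so that the flap hangs fully shut again. Push it only: do not lift or carry the block, and leave the wooden knob, the glue bottle and the screwdriver where they are.

Things in the scene. Friction and masses are not known exactly. Their poses are not given: they have to be found in the camera images.
- chute: Fixed light-wood bench-top chute (figures in mm, its frame). Origin at bench height below the flap; +x level, the feeding direction through the flap; z up. Feed board top z = 100, x -270 to 0, y -120 to 120. On it a lane 76 wide inside (y -38 to 38) between rails 12 thick, 16 high, x -270 to -8. Behind the gate (x = 0) come ledge, slide and tray.
- gate (a point): Middle of the gate opening at board height (chute x = 0, y = 0, z = 100 mm); axes as the chute's. Two posts 16 x 16 at y = -52 and 52; lintel 12 thick in x, 120 long in y, its underside 62 and its top 72 above the board. The opening is 88 wide, 62 high.
- ledge_edge (a point): Middle of the edge where the board ends, 35 mm behind the gate, at board height (z = 100). From it a smooth metal slide falls at 48 degrees for 80 mm of x into the tray, between cheeks 98 apart whose tops are 30 above the board. A block whose middle is pushed past this edge tips and slides down by itself.
- tray (a point): Middle of the catch tray's smooth metal floor, chute x = 190, y = 0, z = 8 mm. Floor from x = 115 to 262, 98 wide, open above, wall tops at z = 60.
- flap (a joint): Orange flap in the gate, 84 wide, 56 high, 4 thick, 50 g, hinged along its top at x = 0, z = 161 in the chute's frame; hangs by its own weight. 0 = hanging shut, grows as the lower edge swings away in the feeding direction (+x), up to 1.45 rad. It cannot swing the other way. Falls shut when nothing holds it.
- flap_edge (a point): Middle of the flap's lower edge; when shut it is 3 mm above the board.
- blank_center (a point): Centre of the loose dark walnut block, 80 long (its x axis) x 60 wide (y) x 28 high, about 90 g, lying flat in the lane on the feed board, its x axis roughly along the lane in the feeding direction. Its centre is 14 mm above the board.
- knob_center (a point): Loose turned wooden drawer knob, 32 across, 34 high, standing on the feed board beside the lane; leave alone. Point at its centre.
- glue_center (a point): Loose white bottle with red cap, 52 across, 130 high, standing on the bench beside the tray; leave alone. Point half-way up.
- awl_grip (a point): Loose small screwdriver, 150 long, black handle about 25 thick, lying along the feeding direction on the feed board beside the lane (on the chute's +y side); leave alone. Point at its handle.

How it is judged:
By the outcome, as a careful person would: the job done as asked, in the order asked, and still so for the second after the job is handed in, with the robot touching nothing.
It also fails if it takes over 51 s, if anything falls off the work surface, if the arm or the gripper's body presses on something with over 40 N, if the wrist force passes 120 N, or if a joint passes its speed limit or range.

## Working session

There is one attempt and no reset: what is moved stays moved. The work goes in short steps, Python scripts to look and compute and a tool call to move; the robot and the scene stay as the last step left them, time stands still between calls to the robot, and variables do not carry over. Pictures are saved under pics/ and viewed, and the job is handed in when it is done.

Besides the shell and the picture viewer there is one more tool, called in YAML: its name, and indented under it one key for each argument. step_arm: Moves the arm, as the interface text tells. Its arguments: {"type":"object","properties":{"dp":{"type":"array","items":{"type":"array","items":{"type":"number"}}},"rot":{"type":"array","items":{"type":"array","items":{"type":"number"}}},"gripper":{"type":"array","items":{"type":"number"}},"newtons":{"type":"number"}},"required":["dp","rot","gripper"]}

```bash
mkdir -p pics; python3 - <<'E'
from cell import manip
import cv2
s=manip.get_state(); print({k:s[k] for k in ('clock','eef_pos','tcp_rot','contact_force','width')})
for n in ('scene','top','wrist'):
    print(n,manip.get_calibration(n))
    im=manip.get_image(n); cv2.imwrite(f'pics/{n}0.png',im[:,:,::-1])
E
```

```text
{'clock': 0.0, 'eef_pos': array([ 0.16214029, -0.65482004,  0.23860264]), 'tcp_rot': array([ 9.92641406e-01,  1.21089262e-01, -1.40457674e-04, -6.40067236e-04]), 'contact_force': array([ 0.16111117, -0.274407  ,  0.08124156]), 'width': 0.08553754004196858}
scene {'vertical_fov': 48.13452197573779, 'cx': 279.5270093614596, 'cy': 213.06335113081528, 'xyz': array([1.09238701, 0.22894838, 0.68101235]), 'attitude': array([0.21752289, 0.29069489, 0.75877637, 0.54077602])}
top {'vertical_fov': 54.81749360181306, 'cx': 282.98270589502135, 'cy': 199.86916635841212, 'xyz': array([0.45382686, 0.07401475, 0.82408625]), 'attitude': array([ 0.04765217, -0.08582162, -0.70179948,  0.70557878])}
wrist {'vertical_fov': 65.70646984690485, 'cx': 281.2282256127564, 'cy': 209.2659776228583, 'xyz': array([ 0.24153391, -0.63457387,  0.37376618]), 'attitude': array([-0.12611876,  0.09877538, -0.60812823,  0.77750726])}
```

View pics/scene0.png

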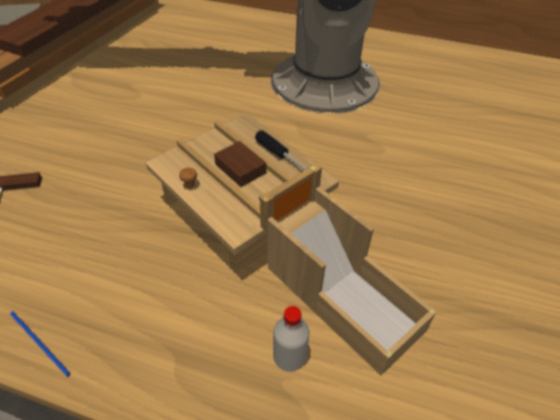

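View pics/top0.png

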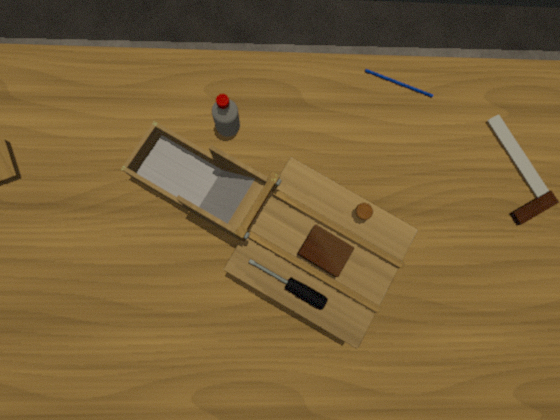

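View pics/wrist0.png

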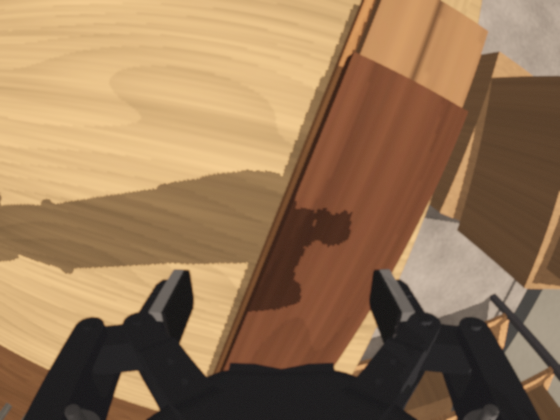

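```bash
cat > h.py <<'E'
import numpy as np, cv2
from scipy.spatial.transform import Rotation as R
C={'scene':dict(f=210/np.tan(np.radians(48.13452197573779/2)),c=(279.527,213.063),t=[1.09238701,0.22894838,0.68101235],q=[0.21752289,0.29069489,0.75877637,0.54077602]),
'top':dict(f=210/np.tan(np.radians(54.81749360181306/2)),c=(282.9827,199.869),t=[0.45382686,0.07401475,0.82408625],q=[0.04765217,-0.08582162,-0.70179948,0.70557878])}
def ray(n,u,v):
    c=C[n]; d=np.array([(u-c['c'][0])/c['f'],-(v-c['c'][1])/c['f'],-1.])
    return np.array(c['t']),R.from_quat(c['q']).apply(d)
def onz(n,u,v,z):
    t,d=ray(n,u,v); return t+d*(z-t[2])/d[2]
def proj(n,p):
    c=C[n]; q=R.from_quat(c['q']).inv().apply(np.array(p)-c['t'])
    return c['c'][0]+c['f']*q[0]/-q[2], c['c'][1]-c['f']*q[1]/-q[2]
E
python3 - <<'E'
from h import *
for p in [(288,160),(415,232),(358,344),(226,268)]: print('board',p,onz('top',*p,.1).round(4))
im=cv2.imread('pics/top0.png'); cv2.imwrite('pics/topz.png',cv2.resize(im[90:360,110:430],None,fx=2.4,fy=2.2,interpolation=cv2.INTER_CUBIC))
im=cv2.imread('pics/scene0.png'); cv2.imwrite('pics/scenez.png',cv2.resize(im[100:300,140:380],None,fx=3,fy=3,interpolation=cv2.INTER_CUBIC))
for n in('top','scene'):
    im=cv2.imread(f'pics/{n}0.png'); hsv=cv2.cvtColor(im,cv2.COLOR_BGR2HSV)
    x0,y0,x1,y1=(285,215,370,285) if n=='top' else (205,135,275,195)
    m=(hsv[...,2]<125)&(hsv[...,1]>90); mm=np.zeros(m.shape,np.uint8); mm[y0:y1,x0:x1]=m[y0:y1,x0:x1]
    cs,_=cv2.findContours(mm,0,1)
    for c in cs:
        if cv2.contourArea(c)>150:
            print(n,cv2.contourArea(c),cv2.boxPoints(cv2.minAreaRect(c)).tolist())
E
```

```text
board (288, 160) [0.6682 0.0254 0.1   ]
board (415, 232) [ 0.5354 -0.207   0.1   ]
board (358, 344) [ 0.3411 -0.0948  0.1   ]
board (226, 268) [0.47   0.1347 0.1   ]
top 1942.5 [[283.33282470703125, 250.77011108398438], [305.65570068359375, 212.1343994140625], [370.4150390625, 249.5509033203125], [348.0921630859375, 288.1866149902344]]
scene 1471.0 [[205.7079315185547, 158.57920837402344], [227.9851531982422, 131.3514862060547], [276.45050048828125, 171.0049591064453], [254.1732635498047, 198.23268127441406]]
```

View pics/topz.png

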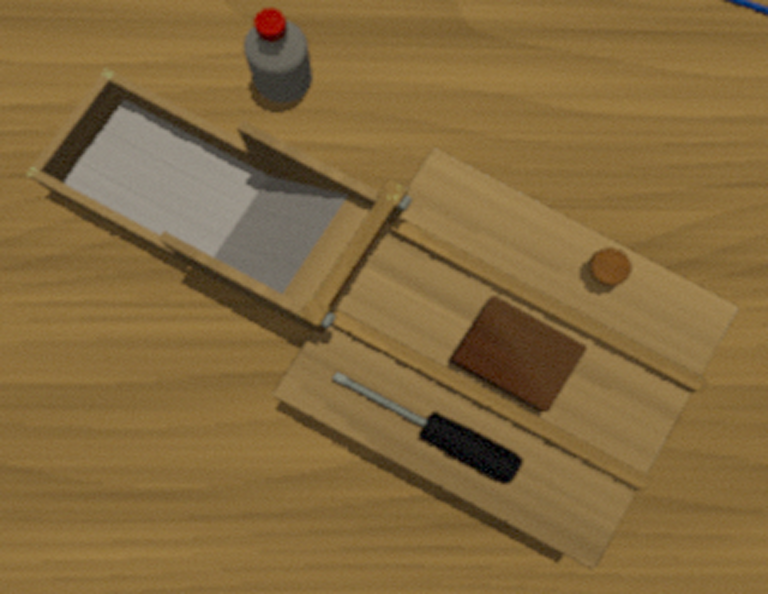

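View pics/scenez.png

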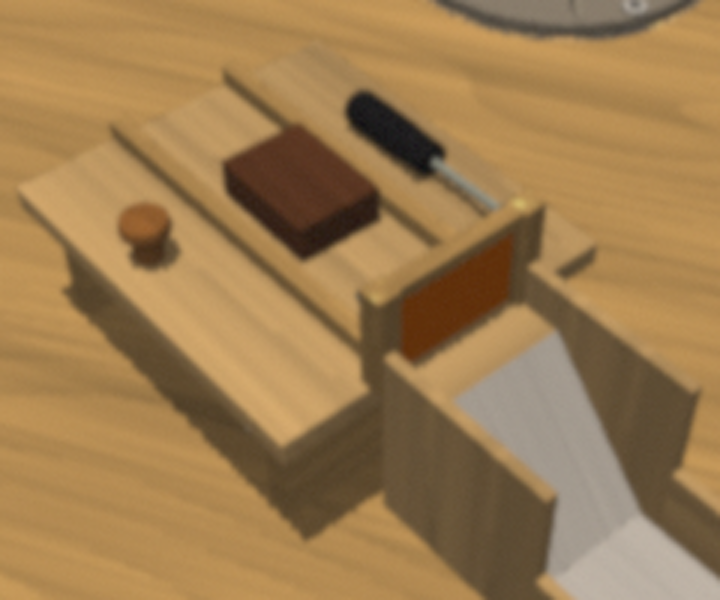

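```bash
cat >> h.py <<'E'
def kabsch(A,B):
    A=np.array(A);B=np.array(B);a=A.mean(0);b=B.mean(0);H=(A-a).T@(B-b)
    th=np.arctan2(H[0,1]-H[1,0],H[0,0]+H[1,1]); M=np.array([[np.cos(th),-np.sin(th)],[np.sin(th),np.cos(th)]])
    return th,b-M@a,(B-(A@M.T+b-M@a))
E
python3 - <<'E'
from h import *
zt=lambda x,y:(110+x/2.4,90+y/2.2)
zs=lambda x,y:(140+x/3,100+y/3)
mod=[(0,-.12),(-.27,-.12),(-.27,.12),(0,.12)]
T=[onz('top',*zt(*p),.1)[:2] for p in [(437,150),(738,308),(595,565),(278,393)]]
S=[onz('scene',*zs(*p),.1)[:2] for p in [(285,450),(20,188),(315,45),(595,248)]]
for n,P,m in(('top',T,mod),('scene',S,mod),('both',T+S,mod+mod)):
    th,t,r=kabsch(m,P); print(n,np.degrees(th),t.round(4),(r*1000).round(1).tolist())
c,s=np.cos(th),np.sin(th);M=np.array([[c,-s],[s,c]])
# block top corners z=.128
bt=[onz('top',*zt(*p),.128)[:2] for p in [(493,297),(585,348),(545,411),(450,360)]]
bs=[onz('scene',*zs(*p),.128)[:2] for p in [(226,166),(297,126),(378,190),(305,232)]]
for b in (bt,bs): print('block in chute',((np.array(b)-t)@M*1000).round(1).tolist(),'mean',((np.mean(b,0)-t)@M*1000).round(1))
w=lambda p:np.r_[t+M@np.array(p[:2]),p[2]]
for q in [(0,-.06,.172),(0,.06,.172)]: print('lintel',proj('top',w(q)),proj('scene',w(q)))
for q in bt: pass
E
```

```text
top 59.975867596090225 [0.5716 0.0785] [[-3.7, -0.7], [-1.3, 3.4], [3.9, 0.8], [1.1, -3.5]]
scene 59.99011547339684 [0.5807 0.0852] [[-3.3, 0.9], [-3.4, 3.0], [4.7, -0.7], [2.0, -3.2]]
both 59.98299514952123 [0.5761 0.0818] [[-8.2, -4.0], [-5.9, 0.1], [-0.7, -2.6], [-3.4, -6.9], [1.3, 4.2], [1.1, 6.3], [9.3, 2.6], [6.5, 0.2]]
block in chute [[-104.8, -22.7], [-182.0, -21.2], [-180.1, 36.1], [-102.2, 36.1]] mean [-142.3    7.1]
block in chute [[-170.8, -26.5], [-173.3, 29.1], [-95.6, 28.9], [-95.0, -26.2]] mean [-133.7    1.4]
lintel (np.float64(275.08031128605836), np.float64(170.6854672071009)) (np.float64(261.6812296373502), np.float64(198.76594449386647))
lintel (np.float64(237.48501203748012), np.float64(232.7888662544721)) (np.float64(318.3572606683807), np.float64(164.54085495316846))
```

```bash
python3 - <<'E'
from h import *
zt=lambda x,y:(110+x/2.4,90+y/2.2)
zs=lambda x,y:(140+x/3,100+y/3)
P={'top':[zt(*p) for p in [(437,150),(738,308),(595,565),(278,393),(493,297),(585,348),(545,411),(450,360)]],
'scene':[zs(*p) for p in [(285,450),(20,188),(315,45),(595,248),(305,232),(226,166),(297,126),(378,190)]]}
Q={}
for n in P:
    im=cv2.imread(f'pics/{n}0.png'); g=cv2.cvtColor(im,cv2.COLOR_BGR2GRAY)
    p=np.array(P[n],np.float32).reshape(-1,1,2)
    q=cv2.cornerSubPix(g,p.copy(),(5,5),(-1,-1),(3,50,.01)).reshape(-1,2); Q[n]=q
    print(n,np.c_[p.reshape(-1,2),q].round(1).tolist())
    big=cv2.resize(im,None,fx=6,fy=6,interpolation=cv2.INTER_CUBIC)
    tiles=[]
    for a,b in zip(p.reshape(-1,2),q):
        cv2.drawMarker(big,tuple(int(round(6*v+2.5)) for v in b),(255,255,0),0,14,1)
        cv2.drawMarker(big,tuple(int(round(6*v+2.5)) for v in a),(0,255,0),1,14,1)
    for a in p.reshape(-1,2):
        x,y=(6*a).astype(int); tiles.append(cv2.resize(big[max(y-90,0):y+90,max(x-90,0):x+90],(180,180)))
    cv2.imwrite(f'pics/corn_{n}.png',np.vstack([np.hstack(tiles[:4]),np.hstack(tiles[4:])]))
for i in range(8):
    a,d=ray('top',*Q['top'][i]);b,e=ray('scene',*Q['scene'][i])
    k=np.linalg.lstsq(np.c_[d,-e],b-a,rcond=None)[0]; p1=a+k[0]*d;p2=b+k[1]*e
    print(i,((p1+p2)/2).round(4),'gap',((p1-p2)*1000).round(1))
E
```

```text
top [[292.1000061035156, 158.1999969482422, 291.29998779296875, 156.8000030517578], [417.5, 230.0, 416.8999938964844, 229.0], [357.8999938964844, 346.79998779296875, 356.6000061035156, 349.3999938964844], [225.8000030517578, 268.6000061035156, 225.39999389648438, 272.0], [315.3999938964844, 225.0, 317.6000061035156, 222.3000030517578], [353.79998779296875, 248.1999969482422, 354.1000061035156, 243.8000030517578], [337.1000061035156, 276.79998779296875, 335.20001220703125, 277.79998779296875], [297.5, 253.60000610351562, 295.79998779296875, 254.89999389648438]]
scene [[235.0, 250.0, 233.1999969482422, 248.89999389648438], [146.6999969482422, 162.6999969482422, 145.3000030517578, 162.60000610351562], [245.0, 115.0, 246.89999389648438, 110.69999694824219], [338.29998779296875, 182.6999969482422, 338.5, 181.10000610351562], [241.6999969482422, 177.3000030517578, 241.6999969482422, 177.3000030517578], [215.3000030517578, 155.3000030517578, 213.5, 153.5], [239.0, 142.0, 234.5, 141.10000610351562], [266.0, 163.3000030517578, 265.70001220703125, 162.5]]
0 [0.6761 0.0195 0.094 ] gap [ 0.4 -1.5  0.2]
1 [ 0.5414 -0.2129  0.0943] gap [ 0.2 -0.6  0.3]
2 [ 0.3323 -0.0912  0.1009] gap [ 0.3 -1.2  0.2]
3 [0.4629 0.1382 0.0884] gap [ 0.7 -3.  -0.2]
4 [ 0.5474 -0.0202  0.1236] gap [ 2.4 -8.9  1.6]
5 [ 0.5105 -0.0857  0.1284] gap [ 0.8 -2.7  0.7]
6 [ 0.4549 -0.0603  0.1198] gap [-3.6 11.7 -2.1]
7 [0.4927 0.0114 0.1201] gap [-1.2  4.3 -0.4]
```

View pics/corn_top.png

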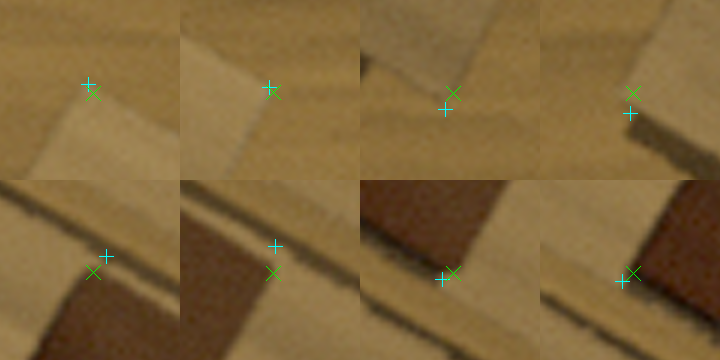

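View pics/corn_scene.png

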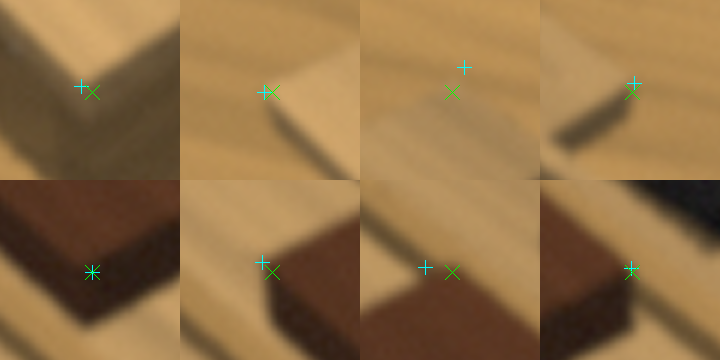

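```bash
cat >> h.py <<'E'
def edge(im,p,q,w=5,lo=.12,hi=.88,n=60):
    """refine line p->q by strongest perpendicular colour change; returns point,dir"""
    p=np.array(p,float);q=np.array(q,float);d=(q-p)/np.linalg.norm(q-p);nn=np.array([-d[1],d[0]])
    for it in range(2):
        s=np.arange(-w,w+.01,.25); t=np.linspace(lo,hi,n)
        X=p+(q-p)*t[:,None]
        G=X[:,None,:]+nn*s[None,:,None]
        v=cv2.remap(im,G[...,0].astype(np.float32),G[...,1].astype(np.float32),cv2.INTER_LINEAR).astype(float)
        v=cv2.GaussianBlur(v,(5,1),0)
        v=np.stack([cv2.blur(v[...,k],(1,7)) for k in range(3)],-1)
        g=np.abs(v[:,4:]-v[:,:-4]).sum(-1); k=g.argmax(1); off=s[k+2]
        L=cv2.fitLine((X+nn*off[:,None]).astype(np.float32),cv2.DIST_HUBER,0,.01,.01).ravel()
        dd=L[:2]*np.sign(L[:2]@d); r=(X+nn*off[:,None]-L[2:])@np.array([-dd[1],dd[0]])
        # rebase
        p=L[2:]+dd*((p-L[2:])@dd); q=L[2:]+dd*((q-L[2:])@dd); d=dd; nn=np.array([-d[1],d[0]]); w=2.5
    return p,d,np.median(np.abs(r))
def isect(a,b):
    k=np.linalg.solve(np.c_[a[1],-b[1]],b[0]-a[0]); return a[0]+k[0]*a[1]
def quad(im,c,w=5):
    E=[edge(im,c[i],c[(i+1)%4],w) for i in range(4)]
    return np.array([isect(E[i-1],E[i]) for i in range(4)]),[e[2].round(2) for e in E]
E
python3 - <<'E'
from h import *
zt=lambda x,y:(110+x/2.4,90+y/2.2)
zs=lambda x,y:(140+x/3,100+y/3)
P={'top':[zt(*p) for p in [(437,150),(738,308),(595,565),(278,393),(493,297),(585,348),(545,411),(450,360)]],
'scene':[zs(*p) for p in [(285,450),(20,188),(315,45),(595,248),(305,232),(226,166),(297,126),(378,190)]]}
Q={}
for n in P:
    im=cv2.imread(f'pics/{n}0.png')
    a,e=quad(im,P[n][:4],4);b,f=quad(im,P[n][4:],3); Q[n]=np.vstack([a,b]); print(n,Q[n].round(1).tolist(),e,f)
    big=cv2.resize(im,None,fx=3,fy=3,interpolation=cv2.INTER_CUBIC)
    for c in (a,b): cv2.polylines(big,[(3*c+1).round().astype(np.int32)],True,(255,255,0),1)
    x,y=(215,140) if n=='top' else (130,95)
    cv2.imwrite(f'pics/q_{n}.png',big[3*y:3*y+600,3*x:3*x+660])
np.savez('Q.npz',**Q)
for i in range(8):
    a,d=ray('top',*Q['top'][i]);b,e=ray('scene',*Q['scene'][i])
    k=np.linalg.lstsq(np.c_[d,-e],b-a,rcond=None)[0]; p1=a+k[0]*d;p2=b+k[1]*e
    print(i,((p1+p2)/2).round(4),'gap',((p1-p2)*1000).round(1))
mod=[(0,-.12),(-.27,-.12),(-.27,.12),(0,.12)]
bm=[(.04,-.03),(-.04,-.03),(-.04,.03),(.04,.03)]
for n in Q:
    B=[onz(n,*p,.1)[:2] for p in Q[n][:4]]; th,t,r=kabsch(mod,B);print(n,np.degrees(th),t.round(4),(r*1e3).round(1).tolist())
    M=np.array([[np.cos(th),-np.sin(th)],[np.sin(th),np.cos(th)]])
    B=[onz(n,*p,.128)[:2] for p in Q[n][4:]]; th2,t2,r=kabsch(bm,B);print('blk',np.degrees(th2-th),((t2-t)@M).round(4),t2.round(4),(r*1e3).round(1).tolist())
E
```

```text
top [[289.9, 156.0], [417.1, 228.9], [356.6, 348.5], [222.6, 268.6], [314.2, 223.1], [354.5, 247.4], [335.3, 280.3], [295.9, 254.3]] [np.float64(0.0), np.float64(0.23), np.float64(0.0), np.float64(0.19)] [np.float64(0.0), np.float64(0.0), np.float64(0.36), np.float64(0.0)]
scene [[232.5, 248.1], [144.2, 161.9], [242.6, 114.7], [337.8, 186.7], [239.4, 176.6], [213.4, 153.6], [239.4, 140.4], [266.2, 162.4]] [np.float64(0.0), np.float64(0.37), np.float64(0.32), np.float64(0.46)] [np.float64(0.0), np.float64(0.0), np.float64(0.0), np.float64(0.23)]
0 [0.677  0.0208 0.0973] gap [-0.5  1.8 -0.3]
1 [ 0.5418 -0.2135  0.0959] gap [-0.3  1.  -0.4]
2 [ 0.3327 -0.0975  0.0889] gap [-1.6  5.5 -1. ]
3 [0.4695 0.1416 0.0813] gap [-0.3  1.6  0.1]
4 [ 0.5473 -0.019   0.1243] gap [-0.2  0.8 -0.1]
5 [ 0.5049 -0.0883  0.1227] gap [ 0.4 -1.2  0.3]
6 [ 0.4495 -0.0568  0.1193] gap [-1.3  4.3 -0.8]
7 [0.4935 0.012  0.1215] gap [-0.8  3.1 -0.3]
top 60.009122938278274 [0.5724 0.0817] [[-0.4, 0.2], [-0.3, 0.8], [0.3, 0.1], [0.4, -1.0]]
blk -1.8447091179623145 [-0.1392  0.0053] [ 0.4983 -0.0362] [[1.8, -0.2], [2.1, -1.7], [-2.7, 1.4], [-1.2, 0.5]]
scene 59.077100483504665 [0.5846 0.0806] [[-8.4, 1.9], [-3.2, 1.7], [4.2, -5.0], [7.5, 1.3]]
blk -0.21030629567444015 [-0.1407  0.008 ] [ 0.5055 -0.036 ] [[-0.9, -0.5], [0.1, 1.2], [0.6, 0.1], [0.3, -0.8]]
```

View pics/q_top.png

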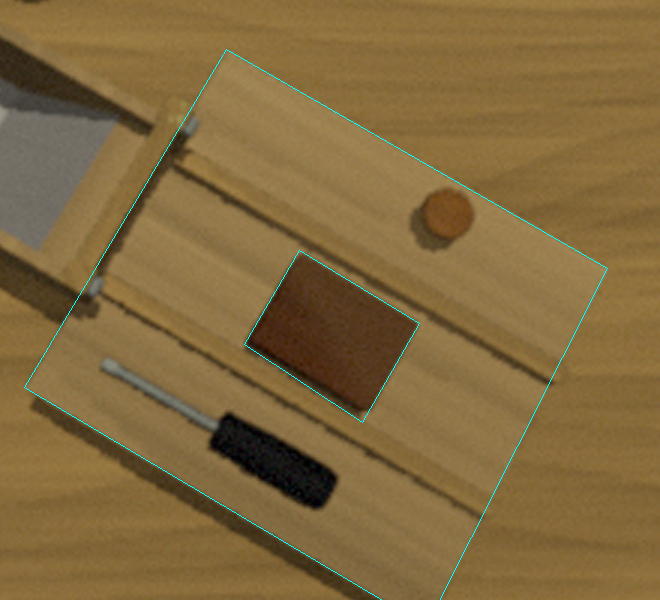

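View pics/q_scene.png

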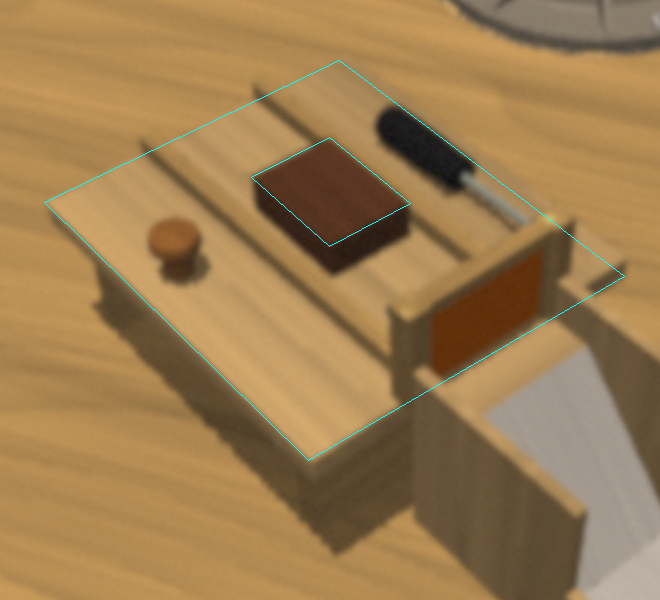

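step_arm:
  dp:
    - [15,30,20]
    - [20,38,10]
    - [20,38,5]
    - [20,38,5]
    - [20,38,0]
  rot:
    - [0,0,0.13]
    - [0,0,0.13]
    - [0,0,0.13]
    - [0,0,0.13]
    - [0,0,0.13]
  gripper: [0.3,0.3,0.3,0.3,0.3]
  newtons: 30

```text
clock: 0.65
eef_pos: [0.2579, -0.4717, 0.2799]
tcp_rot: [0.901, 0.434, -0.0, 0.0]
contact_force: [0.4, -0.3, 0.6]
width: 0.0256
```

step_arm:
  dp:
    - [22,38,0]
    - [22,38,0]
    - [22,38,0]
    - [22,38,0]
    - [22,38,0]
  rot:
    - [0,0,0.148]
    - [0.121,-0.07,0]
    - [0.121,-0.07,0]
    - [0.121,-0.07,0]
    - [0.121,-0.07,0]
  gripper: [0.3,0.3,0.3,0.3,0.3]

```text
clock: 1.15
eef_pos: [0.3683, -0.2822, 0.2802]
tcp_rot: [0.833, 0.478, 0.241, -0.139]
contact_force: [0.1, 0.8, -0.5]
width: 0.026
```

step_arm:
  dp:
    - [20,39,0]
    - [20,39,-10]
    - [20,39,-20]
    - [20,39,-30]
    - [0,0,-10]
  rot:
    - [0.121,-0.07,0]
    - [0,0,0]
    - [0,0,0]
    - [0,0,0]
    - [0,0,0]
  gripper: [0.3,0.3,0.3,0.3,0.3]

```text
clock: 1.65
eef_pos: [0.4462, -0.1242, 0.2095]
tcp_rot: [0.814, 0.469, 0.295, -0.174]
contact_force: [-0.8, -0.2, 0.1]
width: 0.0258
```

```bash
python3 - <<'E'
from cell import manip
import cv2, numpy as np
from scipy.spatial.transform import Rotation as R
s=manip.get_state(); print(s['eef_pos'],R.from_quat(s['tcp_rot']).as_matrix().round(3).tolist(),s['joints'])
for n in ('scene','wrist'):
    im=manip.get_image(n); cv2.imwrite(f'pics/{n}1.png',im[:,:,::-1])
print(manip.get_calibration('wrist'))
im=manip.get_image('top'); cv2.imwrite(f'pics/top1.png',im[:,:,::-1])
E
```

```text
[ 0.4461717  -0.12421637  0.20950488] [[0.385, 0.867, 0.318], [0.661, -0.499, 0.561], [0.644, -0.006, -0.765]] [ 0.94209165  0.24271049 -0.38592181  2.15444826 -0.76989112  0.9635728
  0.55798198]
{'vertical_fov': 65.70646984690485, 'cx': 281.2282256127564, 'cy': 209.2659776228583, 'xyz': array([ 0.43424879, -0.14886458,  0.36597857]), 'attitude': array([ 0.18135109, -0.04659746, -0.25593246,  0.9483876 ])}
```

View pics/scene1.png

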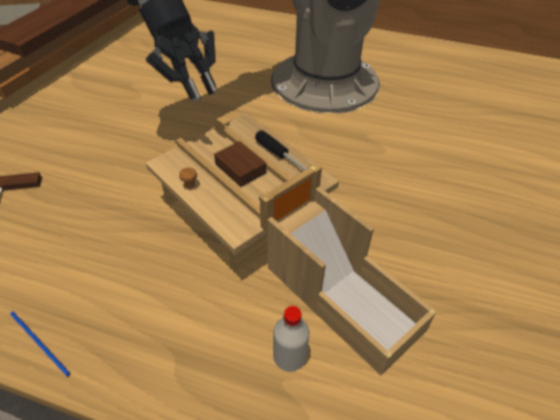

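View pics/wrist1.png

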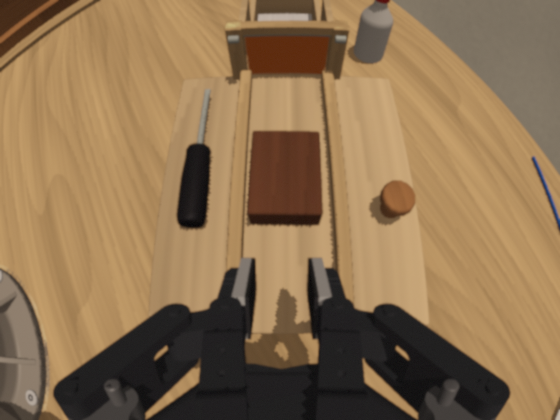

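View pics/top1.png

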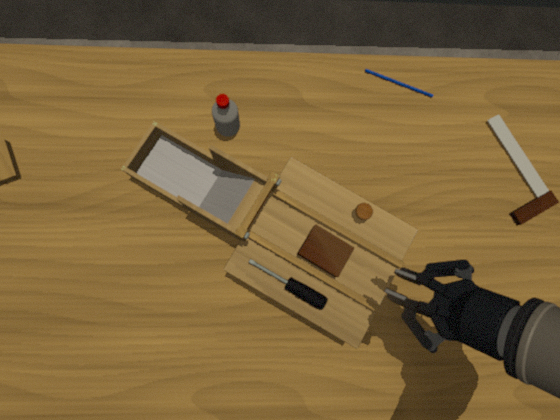

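step_arm:
  dp:
    - [4,-2,-20]
    - [0,0,-30]
    - [0,0,-20]
    - [0,0,-6]
    - [0,0,0]
  rot:
    - [0,0,0]
    - [0,0,0]
    - [0,0,0]
    - [0,0,0]
    - [0,0,0]
  gripper: [0.3,0.3,0.3,0.3,0.3]

```text
clock: 2.3
eef_pos: [0.4501, -0.1323, 0.1352]
tcp_rot: [0.816, 0.466, 0.296, -0.172]
contact_force: [0.2, -0.5, 0.9]
width: 0.026
```

```bash
python3 - <<'E'
from cell import manip
import cv2, numpy as np
for n in ('scene','wrist'):
    im=manip.get_image(n)[:,:,::-1]; 
    if n=='scene': im=cv2.resize(im[60:260,120:360],None,fx=3,fy=3,interpolation=cv2.INTER_CUBIC)
    cv2.imwrite(f'pics/{n}2.png',im)
E
```

```text
(no output)
```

View pics/scene2.png

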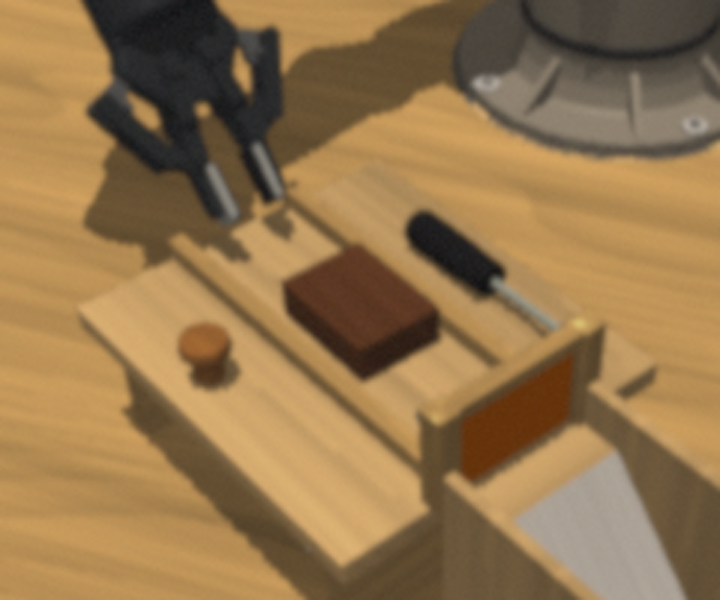

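View pics/wrist2.png

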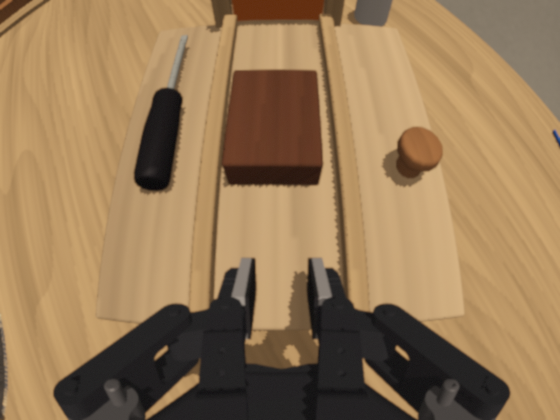

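step_arm:
  dp:
    - [0,0,-4]
    - [0,0,-4]
    - [0,0,-3]
    - [0,0,0]
  rot:
    - [0,0,0]
    - [0,0,0]
    - [0,0,0]
    - [0,0,0]
  gripper: [0.3,0.3,0.3,0.3]

```text
clock: 2.8
eef_pos: [0.45, -0.1314, 0.1238]
tcp_rot: [0.815, 0.467, 0.296, -0.172]
contact_force: [-0.2, 0.1, -0.1]
width: 0.0254
```

step_arm:
  dp:
    - [0,0,-3]
    - [0,0,0]
  rot:
    - [0,0,0]
    - [0,0,0]
  gripper: [0.3,0.3]

```text
clock: 3.0
eef_pos: [0.45, -0.1314, 0.1208]
tcp_rot: [0.815, 0.467, 0.296, -0.172]
contact_force: [0.5, -0.1, -0.4]
width: 0.0258
```

step_arm:
  dp:
    - [0,0,-3]
    - [0,0,0]
  rot:
    - [0,0,0]
    - [0,0,0]
  gripper: [0.3,0.3]

```text
clock: 3.2
eef_pos: [0.45, -0.1314, 0.1178]
tcp_rot: [0.815, 0.467, 0.296, -0.172]
contact_force: [0.5, -0.5, 0.8]
width: 0.0256
```

step_arm:
  dp:
    - [8,14,0]
    - [8,14,0]
    - [5,8.5,0]
    - [5,8.5,0]
    - [5,9,0]
  rot:
    - [0,0,0]
    - [0,0,0]
    - [0,0,0]
    - [0,0,0]
    - [0,0,0]
  gripper: [0.3,0.3,0.3,0.3,0.3]

```text
clock: 3.7
eef_pos: [0.4815, -0.0766, 0.1181]
tcp_rot: [0.815, 0.467, 0.296, -0.172]
contact_force: [0.6, -0.5, -0.2]
width: 0.0258
```

step_arm:
  dp:
    - [5,8.5,0]
    - [5,9,0]
    - [5,8.5,0]
    - [5,8.5,0]
    - [5,9,0]
  rot:
    - [0,0,0]
    - [0,0,0]
    - [0,0,0]
    - [0,0,0]
    - [0,0,0]
  gripper: [0.3,0.3,0.3,0.3,0.3]

```text
clock: 4.2
eef_pos: [0.5065, -0.0333, 0.1181]
tcp_rot: [0.815, 0.467, 0.296, -0.172]
contact_force: [-0.2, -1.3, 1.0]
width: 0.0254
```

```bash
python3 - <<'E'
from cell import manip
import cv2, numpy as np
for n in ('scene','wrist'):
    im=manip.get_image(n)[:,:,::-1]; 
    if n=='scene': im=cv2.resize(im[60:260,120:360],None,fx=3,fy=3,interpolation=cv2.INTER_CUBIC)
    cv2.imwrite(f'pics/{n}3.png',im)
E
```

```text
(no output)
```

View pics/scene3.png

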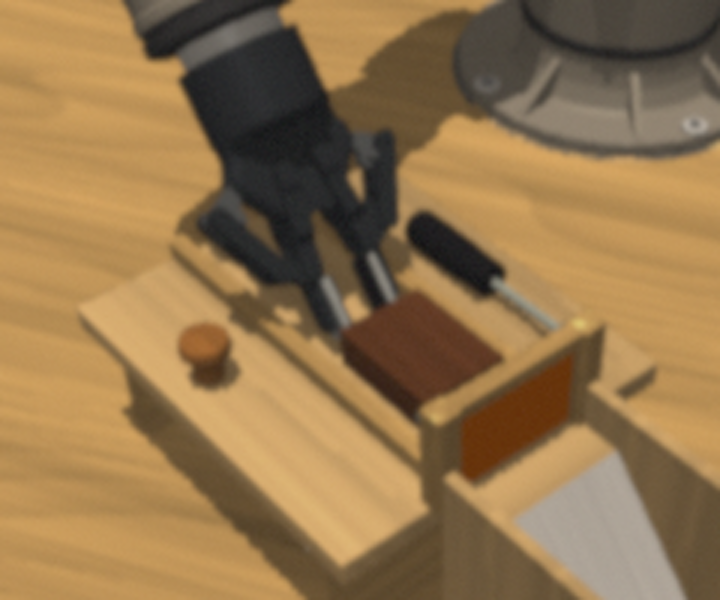

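View pics/wrist3.png

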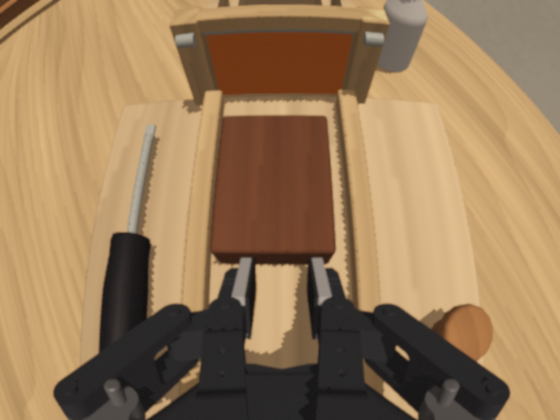

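step_arm:
  dp:
    - [5,8.5,0]
    - [5,9,0]
    - [5,8.5,0]
    - [5,8.5,0]
    - [5,9,0]
  rot:
    - [0,0,0]
    - [0,0,0]
    - [0,0,0]
    - [0,0,0]
    - [0,0,0]
  gripper: [0.3,0.3,0.3,0.3,0.3]

```text
clock: 4.8
eef_pos: [0.5315, 0.0103, 0.1181]
tcp_rot: [0.815, 0.467, 0.296, -0.172]
contact_force: [-1.0, -2.1, 0.4]
width: 0.0254
```

step_arm:
  dp:
    - [5,8.5,0]
    - [5,9,0]
    - [5,8.5,0]
    - [5,8.5,0]
  rot:
    - [0,0,0]
    - [0,0,0]
    - [0,0,0]
    - [0,0,0]
  gripper: [0.3,0.3,0.3,0.3]

```text
clock: 5.2
eef_pos: [0.5515, 0.0448, 0.1181]
tcp_rot: [0.815, 0.467, 0.296, -0.172]
contact_force: [0.4, -0.7, -0.6]
width: 0.0255
```

```bash
cat > snap.py <<'E'
from cell import manip
import cv2, sys
k=sys.argv[1]
for n in ('scene','wrist'):
    im=manip.get_image(n)[:,:,::-1]; 
    if n=='scene': im=cv2.resize(im[100:370,160:440],None,fx=2.2,fy=2.2,interpolation=cv2.INTER_CUBIC)
    cv2.imwrite(f'pics/{n}{k}.png',im)
E
python3 snap.py 4
```

View pics/scene4.png

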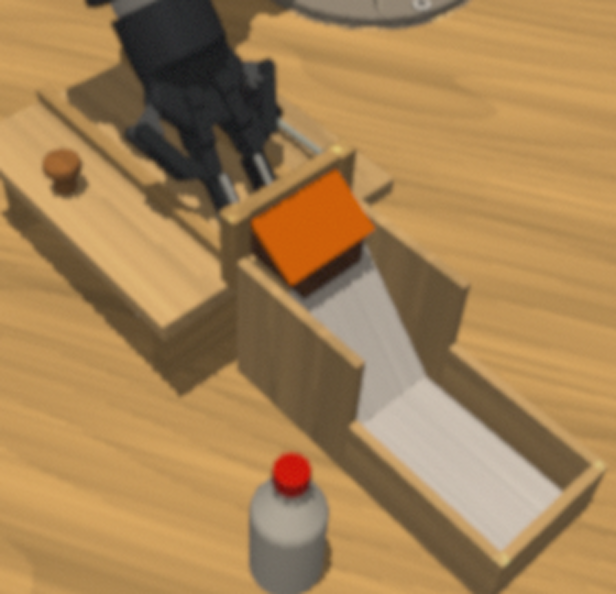

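View pics/wrist4.png

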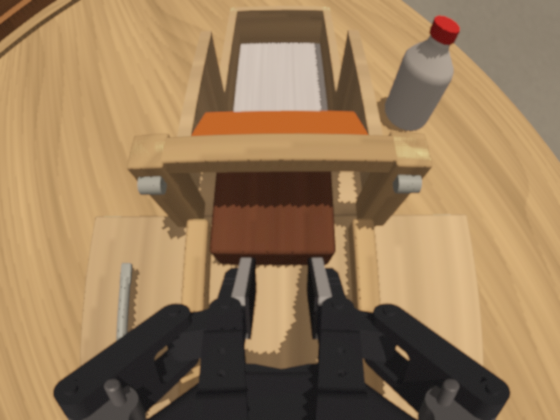

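step_arm:
  dp:
    - [4,7,0]
    - [4,7,0]
    - [4,7,0]
    - [3,5,0]
    - [2.5,4.5,0]
  rot:
    - [0,0,0]
    - [0,0,0]
    - [0,0,0]
    - [0,0,0]
    - [0,0,0]
  gripper: [0.3,0.3,0.3,0.3,0.3]

```text
clock: 5.8
eef_pos: [0.5689, 0.0751, 0.1181]
tcp_rot: [0.815, 0.467, 0.296, -0.172]
contact_force: [-0.6, -0.8, -0.4]
width: 0.0259
```

```bash
python3 snap.py 5
```

```text
(no output)
```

View pics/scene5.png

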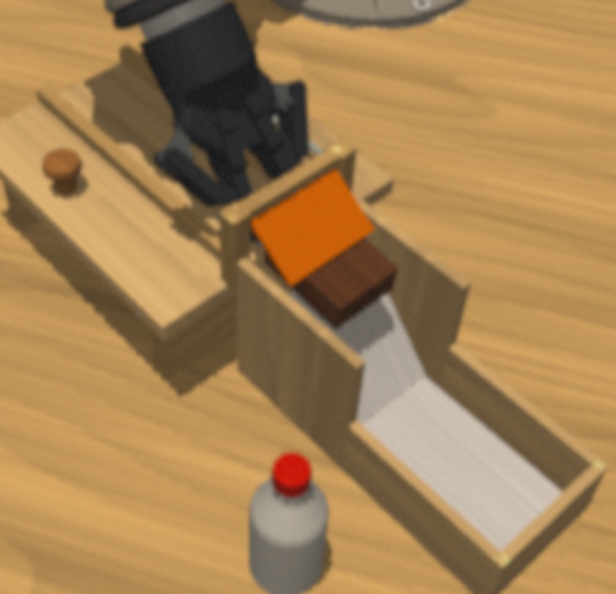

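View pics/wrist5.png

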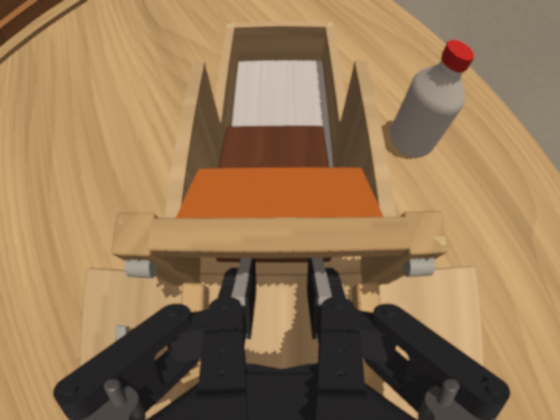

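step_arm:
  dp:
    - [2,3.5,0]
    - [2,3.5,0]
    - [0,0,0]
  rot:
    - [0,0,0]
    - [0,0,0]
    - [0,0,0]
  gripper: [0.3,0.3,0.3]

```text
clock: 6.2
eef_pos: [0.5727, 0.082, 0.1181]
tcp_rot: [0.815, 0.467, 0.296, -0.172]
contact_force: [-0.2, -0.3, -0.9]
width: 0.0257
```

```bash
python3 snap.py 6
```

```text
(no output)
```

View pics/scene6.png

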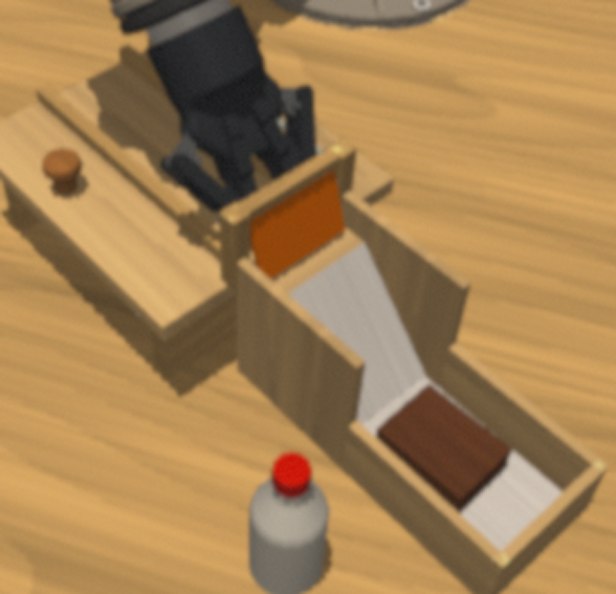

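View pics/wrist6.png

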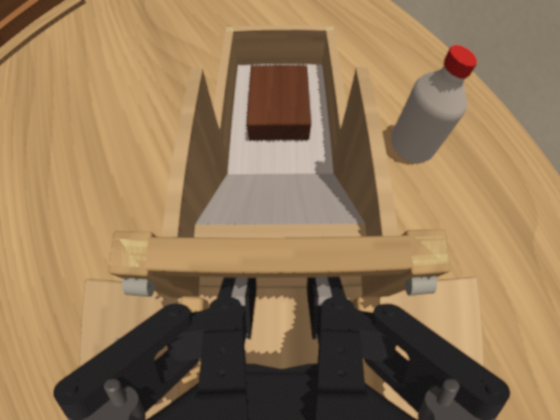

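step_arm:
  dp:
    - [-3,-5,0]
    - [-5,-8.5,0]
    - [-7,-12,0]
    - [-10,-17.5,0]
    - [-12,-21,0]
  rot:
    - [0,0,0]
    - [0,0,0]
    - [0,0,0]
    - [0,0,0]
    - [0,0,0]
  gripper: [0.3,0.3,0.3,0.3,0.3]

```text
clock: 6.8
eef_pos: [0.5347, 0.0163, 0.1181]
tcp_rot: [0.815, 0.467, 0.296, -0.172]
contact_force: [-0.6, -0.4, -0.4]
width: 0.0257
```

step_arm:
  dp:
    - [-15,-26,0]
    - [-18,-31,10]
    - [-18,-31,30]
    - [-18,-31,40]
    - [0,0,40]
  rot:
    - [0,0,0]
    - [0,0,0]
    - [0,0,0]
    - [0,0,0]
    - [0,0,0]
  gripper: [0.3,0.3,0.3,0.3,0.3]

```text
clock: 7.3
eef_pos: [0.4652, -0.1041, 0.2359]
tcp_rot: [0.817, 0.464, 0.296, -0.171]
contact_force: [0.9, 0.6, 1.1]
width: 0.0254
```

step_arm:
  dp:
    - [0,0,0]
    - [0,0,0]
    - [0,0,0]
    - [0,0,0]
    - [0,0,0]
  rot:
    - [0,0,0]
    - [0,0,0]
    - [0,0,0]
    - [0,0,0]
    - [0,0,0]
  gripper: [0.3,0.3,0.3,0.3,0.3]

```text
clock: 7.8
eef_pos: [0.4675, -0.099, 0.2345]
tcp_rot: [0.815, 0.467, 0.296, -0.173]
contact_force: [0.4, -0.5, 1.2]
width: 0.0258
```

```bash
python3 snap.py 7; python3 -c "
from cell import manip;import cv2
cv2.imwrite('pics/top7.png',manip.get_image('top')[:,:,::-1])"
```

```text
(no output)
```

View pics/scene7.png

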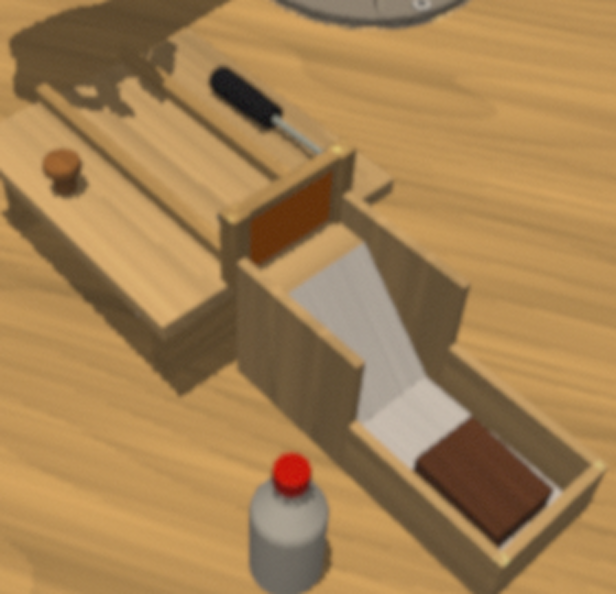

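View pics/wrist7.png

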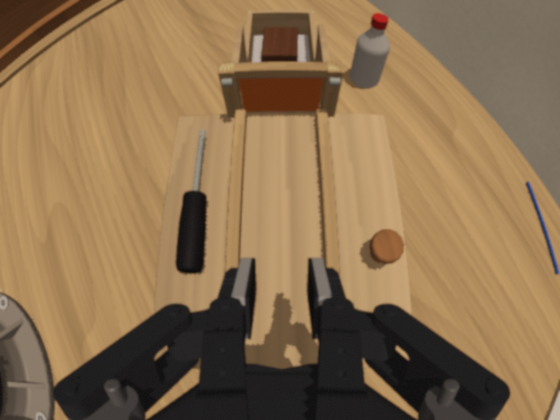

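View pics/top7.png

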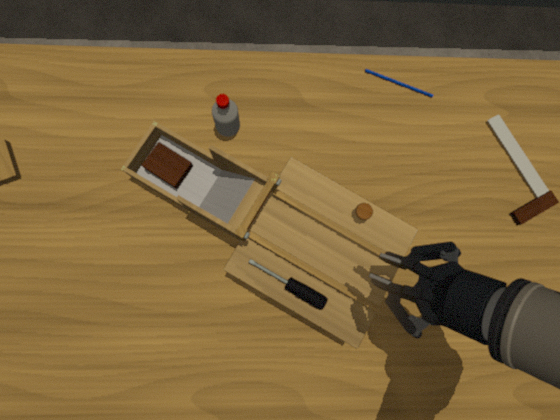

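step_arm:
  dp:
    - [0,0,10]
    - [0,0,0]
    - [0,0,0]
    - [0,0,0]
    - [0,0,0]
  rot:
    - [0,0,0]
    - [0,0,0]
    - [0,0,0]
    - [0,0,0]
    - [0,0,0]
  gripper: [0.3,0.3,0.3,0.3,0.3]

```text
clock: 8.45
eef_pos: [0.4677, -0.0993, 0.2452]
tcp_rot: [0.815, 0.467, 0.296, -0.172]
contact_force: [-0.6, 0.2, -0.1]
width: 0.0258
```

step_arm:
  dp:
    - [0,0,0]
    - [0,0,0]
    - [0,0,0]
    - [0,0,0]
    - [0,0,0]
  rot:
    - [0,0,0]
    - [0,0,0]
    - [0,0,0]
    - [0,0,0]
    - [0,0,0]
  gripper: [0.3,0.3,0.3,0.3,0.3]

```text
clock: 8.95
eef_pos: [0.4678, -0.0993, 0.2453]
tcp_rot: [0.815, 0.467, 0.296, -0.172]
contact_force: [-0.5, -0.6, -0.7]
width: 0.0256
```

```bash
python3 - <<'E'
from cell import manip
import cv2, numpy as np
for n in('scene','top'): cv2.imwrite(f'pics/{n}8.png',manip.get_image(n)[:,:,::-1])
def cen(f,lo,hi,box):
    h=cv2.cvtColor(cv2.imread(f),cv2.COLOR_BGR2HSV); m=cv2.inRange(h,lo,hi); x0,y0,x1,y1=box
    k=np.zeros_like(m);k[y0:y1,x0:x1]=m[y0:y1,x0:x1]; ys,xs=np.nonzero(k); return len(xs),xs.mean().round(1),ys.mean().round(1)
for k in('0','8'): print('flap',cen(f'pics/scene{k}.png',(3,200,70),(14,255,255),(265,165,330,225)),
  'knob',cen(f'pics/top{k}.png',(3,150,70),(14,255,255),(350,198,378,225)),'glue',cen(f'pics/top{k}.png',(0,220,120),(4,255,255),(205,85,240,120)),
  'drv',cen(f'pics/top{k}.png',(0,0,0),(180,255,45),(280,275,330,310)))
for k in('7','8'): print('blk',cen(f'pics/top{k}.png',(3,100,30),(14,255,125),(138,140,195,190)))
print(manip.get_state()['clock'],manip.get_state()['contact_force'])
E
```

```text
flap (693, np.float64(291.6), np.float64(199.4)) knob (16, np.float64(361.9), np.float64(210.8)) glue (94, np.float64(221.9), np.float64(99.7)) drv (592, np.float64(305.9), np.float64(293.4))
flap (693, np.float64(291.4), np.float64(199.4)) knob (4, np.float64(363.8), np.float64(213.5)) glue (101, np.float64(222.0), np.float64(100.0)) drv (584, np.float64(305.7), np.float64(293.4))
blk (1130, np.float64(165.9), np.float64(164.1))
blk (1142, np.float64(165.8), np.float64(164.1))
9.05 [-0.11815759 -0.24854622 -0.47372534]
```

```bash
python3 - <<'E'
import cv2,numpy as np
a,b=[cv2.imread(f'pics/top{k}.png')[195:228,345:385].astype(float) for k in '08']
print('knob patch mean abs diff',np.abs(a-b).mean(), cv2.phaseCorrelate(a.mean(2),b.mean(2)))
from cell import manip
manip.finish_job()
E
```

```text
knob patch mean abs diff 8.837878787878788 ((-0.04411830707272557, 0.07371065344123195), 0.9777189557879505)
the job is handed in; nothing more can be done
```

The walnut block is in the catch tray and the flap hangs shut again. I pushed the block along the lane and through the flap with the tilted fingertips, two-finger contact on its rear face. It tipped off the ledge, and I then drew the hand straight back out and up. The job was handed in at about 9 s of the 51 s allowed.

Last checks before handing in:
- **Block:** it slid to the far end of the tray and stayed put over the last second (shift 0.1 px in the top view).
- **Flap:** its orange area and position in the scene view match the first picture (693 px both times, 0.2 px shift).
- **Screwdriver and glue bottle:** both are unmoved, within 0.3 px.
- **Knob:** my colour mask for it was too tight to be useful, catching only 4 to 16 px. A patch comparison instead gave a shift under 0.1 px; brightness there differed somewhat between the two pictures (mean difference about 9 grey levels) and I did not look into why.
- **Forces:** no force reading taken after a move was above about 2.5 N, and the hand was touching nothing at the end.

One measurement disagreed with my plan. I expected the block to tip when my estimate put its rear face at about -5 mm (chute x, gate at 0). By that estimate it only dropped about 10 to 20 mm further on, so the fingertip contact point, the found chute position or the assumed tipping point was off by that much.

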